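# Re-pin the length stop of a fudge slicing board

## Task

The slicing board's length stop is pinned at its short setting. Pull the detent pin up until it lets go and its tip is clear of the rail, slide the stop along the rail to the long setting, feel lightly for the hole in the steel strap below, and push the pin fully home. Never force the pin against the board, let go of it at the end, and leave the weights, the carton and the sweet lying where they are.

Things in the scene. Friction and masses are not known exactly. Their poses are not given: they have to be found in the camera images.
- bed: Fixed fudge slicing board: wooden slab 190 x 300 mm, top 15 mm up, slotted knife guides 63 mm high at its -y end. Origin: on the worktop under the board; z up. An aluminium rail, 40 mm wide, runs along its y axis, centred at x = +52 mm. Flat steel lies in the rail, hollow below down to 15 mm up: a fixed sleeve, and the gauge strap that slides out of it towards +y.
- short_hole (a point): Centre of the sleeve's hole (short setting), at the sleeve's top face, 40 mm up, at y = -35 mm on the board. 15 mm wide, sleeve 8 mm thick. The pin stands in it at the start. The sleeve ends 43.5 mm past it towards +y; from there the strap is the surface, its top 38.5 mm up, 6.5 mm thick.
- clamp_knob (a point): Top of the black thumb knob at the rail's +y end that clamps the gauge strap. The strap's one hole, 15 mm wide, on the rail's centre line, is the long setting. It was clamped by hand: the hole lies anywhere from 52 to 84 mm past the short hole towards +y and is not measured. Once the stop covers it, it can only be felt: press the pin lightly, move on a little, press again.
- stop (a joint): Travel of the length stop along the board's +y, m: 0 = short setting (the start), end of travel 0.094; about 2 N of friction. The stop is an aluminium block 56 x 56 mm astride the rail, 42 to 68 mm up, with a fence 6 mm thick and 57 mm high reaching over the board. An upright hole 15 mm wide goes through it and takes the pin.
- stop_mouth (a point): Centre of the top mouth of the stop's hole, 68 mm up, on the rail's centre line. It travels with the stop.
- pin: Loose detent pin, 50 g, standing in the stop. Origin: underside of its collar (24 mm wide), which rests on the stop when the pin is home; z up along the pin. Two sprung balls in the shank, 40 mm below the collar, catch under the steel: pulling it from home takes 10 to 15 N over the first 4 mm, then 1 to 2 N; it stays where it is left and snaps down over the last 3 mm.
- pin_tip (a point): Lower end of the pin's shank, 48 mm below the collar. The shank is 14 mm thick, its last 2.5 mm taper to 11 mm. The tip is clear of the sleeve once the pin is drawn by over 20 mm and stays in the stop up to 48 mm, so the stop can be drawn along by the pin. It meets the strap's top at a lift of 18.5 mm; in the strap's hole the pin goes down to 0.
- pin_grip (a point): Middle of the pin's black T handle, 28 mm above the collar's underside (the collar is 4 mm thick): a bar 50 mm long (pin's y axis), 13 mm thick (pin's x axis), 18 mm high. Pinch it across its thickness from above.
- weight_big: Brass scale weight, 38 mm wide, 34 mm high, beside the board; bystander. Origin under its middle.
- weight_small: Brass scale weight, 31 mm wide, 28 mm high, beside the board; bystander. Origin under its middle.
- carton: Small sweets carton, 35 x 120 x 50 mm, beside the board; bystander. Origin under its middle.
- sweet: Wrapped sweet, 19 x 50 x 20 mm, lying on the board; bystander. Origin under its middle.

How it is judged:
On the way, in this order (a step that is already met when the one before it is completed fails the run):
1. the pin is drawn clear of the sleeve while the stop is still at the short setting (z of pin in the frame of stop_mouth above 0.021 m and value of joint stop below 0.008 m), for 0.1 s.
2. the stop is slid out to the long setting's range (value of joint stop above 0.045 m), for 0.1 s.
At the end, for the whole second after the job is handed in: The stop stands at the long setting (48 to 88 mm), the pin is upright in it with its collar within 2 mm of the stop's top, so through the strap's hole, at rest and let go; the weights, carton and sweet are within 15 mm of where they were (value of joint stop between 0.048 and 0.088 m and z of pin in the frame of stop_mouth between -0.002 and 0.002 m and horizontal distance between pin and stop_mouth below 0.0025 m and angle between pin's own z axis and vertical below 0.07 rad and linear speed of pin below 0.01 m/s and distance of each of weight_big, weight_small, carton, sweet from where it was at the start of the episode below 0.015 m); the robot touches nothing.
It fails at once if the drawn pin is forced: drawn over 3 mm, its contacts with board, stop and strap add up to over 45 N (its sprung balls alone make about 15 N) (contact force between pin and bed above 45 N and z of pin in the frame of stop_mouth above 0.003 m).
It fails at once if the pin is forced at home: its contacts with board, stop and strap add up to over 70 N (contact force between pin and bed above 70 N).
It fails at once if a weight, the carton or the sweet is moved more than 15 mm (distance of any of weight_big, weight_small, carton, sweet from where it was at the start of the episode above 0.015 m).
It also fails if it takes over 58 s, if anything falls off the work surface, if the arm or the gripper's body presses on something with over 40 N, if the wrist force passes 120 N, or if a joint passes its speed limit or range.

## Robot

A 6-joint arm with a two-finger parallel gripper is mounted at the origin on the work surface; the furniture and walls round the work are solid. World frame = base frame: x ahead of the robot, y to its left, z up, the work surface at z = 0. Lengths are in m, angles in rad, forces in N, time in s.
With the tool pointing down it reaches from about 0.35 to 0.975 m from the base axis. Payload 4.9 kg.
Tool frame: the origin (TCP) lies midway between the tips of the shut fingers; the grasp point (between the pads) lies 19 mm behind it; z points along the fingers, y is the line along which they close (so a half turn about z gives the same grasp; the last joint's range is limited). The gripper opens to 85 mm and grips with 20 to 120 N. Pads are 22 mm wide; open, the fingers measure 114 mm over their backs; the gripper's body (76 mm by 85 mm) begins 54 mm behind the grasp point. The pads swing forward as they close: fully open they stand 13 mm farther back than shut.
Start: joints at [-1.225, 0.053, 1.613, -0, 1.476, -0.119], TCP at [0.28, -0.559, 0.231] pointing down, gripper open.
Joint ranges: [-3.01, 3.01], [-1.01, 2.22], [0.06, 2.58], [-1.02, 4.17], [0.09, 2.62], [-3.14, 3.14]. Speed limits (rad/s): [2.57, 2.57, 3.14, 3.14, 3.14, 3.14].

## Interface

Orientations are given as a rotation vector (axis times angle).
In Python, from station import ctrl gives the robot as it stands.
- The arm moves only by the shell command python3 -m handwheel 'ROWS' [FORCE]. ROWS is JSON, a list of rows, each an object with "gripper": the gripper command: -1 is fully open, 1 is shut, values between are in proportion; "offset": the shift along the tool's x, y, z in mm, a list of three; "rotation": the turn, a rotation vector about the tool's x, y, z in rad, a list of three. A call has exactly 8 rows; each row is the pose to reach, as a shift and turn from the pose commanded when the call began, along the tool's axes at that moment; what a row does not reach only later rows make up. A row lasts 1/8 s, in which the tool goes at most 62.5 mm and 10.7 degrees, less where a joint would pass 70% of its speed; a pose out of reach is approached as far as the arm can. A call with a gripper value outside its range is refused whole. The fingers move at their own pace and stop on an object; FORCE is the grip in N (left out, the last holds). Time passes only in rows, so rows that repeat a pose let the fingers close, or fill a call up. It gives the time, the measured TCP pose, the force, the opening and the grip force at its end, in the units of the state.
- ctrl.get_obs(): the state, without advancing time (a new reading comes with each control period).
- ctrl.get_image(name): name is "side" or "top" or "wrist"; returns a dict with "image" (480x640x3 uint8, red, green, blue), "fovy" (degrees; the focal length in pixels is half the picture's height over the tangent of half this angle, whatever the lens; pixels are square), "cx", "cy" (the principal point, pixels), "xyz" and "attitude" of the camera in the world. Camera axes: x right, y up, looking along -z (the intrinsics and any distortion apply to the point x, -y, -z); pixel columns grow to the right and rows downward; lengths in m; the calibration is good to about 2 mm. A picture is of the moment at which its call begins. There is no depth.
- ctrl.finish_job(): hands the job in; it is judged then, once.
The state is a dict: "t": time; "q": joint angles; "dq": joint speeds; "effort": joint torques, N m; "tool_pos": TCP position; "tool_rot": TCP orientation; "contact_force": force on the tool from outside, world axes, zero at the start; "wrist_torque": the same for the moment, N m; "opening": finger opening in m; "grip_force": force on a finger pad.
Only numpy, scipy, OpenCV 4.12 (cv2) and the standard library are available. Lean on these libraries where they do the work, as an engineer would, in place of code of your own. Each camera call takes 0.05 s, during which the arm holds its last target. There are 200 camera calls.

## Working session

There is one attempt and no reset: what is moved stays moved. The work goes in short steps, Python scripts to look and compute and a shell command to move; the robot and the scene stay as the last step left them, time stands still between calls to the robot, and variables do not carry over. Pictures are saved under pics/ and viewed, at most 10 in all, crops included, and the job is handed in when it is done.

```bash
mkdir -p pics; ls
python3 - <<'E'
from station import ctrl
import cv2
o=ctrl.get_obs();print(o)
for n in("top","side"):
    d=ctrl.get_image(n);cv2.imwrite(f"pics/{n}0.png",d["image"][:,:,::-1]);d.pop("image");print(n,d)
E
```

```text
pics
{'t': 0.0, 'q': array([-1.22497239e+00,  5.33528060e-02,  1.61428593e+00,  6.80083785e-06,
        1.47599847e+00, -1.19044467e-01]), 'dq': array([ 0.00051345,  0.00109725,  0.00302429,  0.00056002, -0.00082317,
       -0.00051599]), 'effort': array([-2.74629499e-03, -3.93690312e+01, -3.70174670e+01, -2.04203338e-04,
        7.12171241e-03,  4.56945884e-06]), 'tool_pos': array([ 0.27995669, -0.55810037,  0.23007035]), 'tool_rot': array([-3.05513339e+00, -7.23187172e-01,  3.52587480e-04]), 'contact_force': array([-0.36297984, -0.55391979,  0.48640674]), 'wrist_torque': array([ 0.01421475, -0.04637392,  0.0095617 ]), 'grip_force': 0.0, 'opening': 0.08510629948440944}
top {'fovy': 44.65824785886744, 'cx': 322.4872264799549, 'cy': 240.62407645372915, 'xyz': array([0.43176248, 0.01544891, 1.01761442]), 'attitude': array([ 0.03830708, -0.0773337 , -1.56012182])}
side {'fovy': 54.52165422276883, 'cx': 322.86397398903466, 'cy': 235.29026688153053, 'xyz': array([ 0.56291626, -0.76624787,  0.37600774]), 'attitude': array([1.19934917, 0.05810903, 0.07545646])}
```

View pics/top0.png

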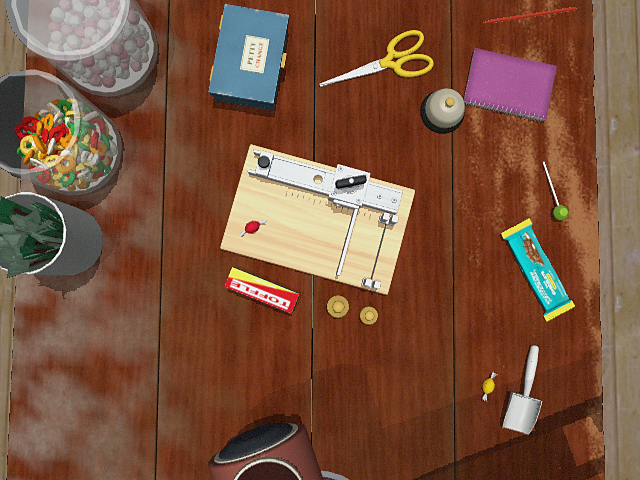

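View pics/side0.png

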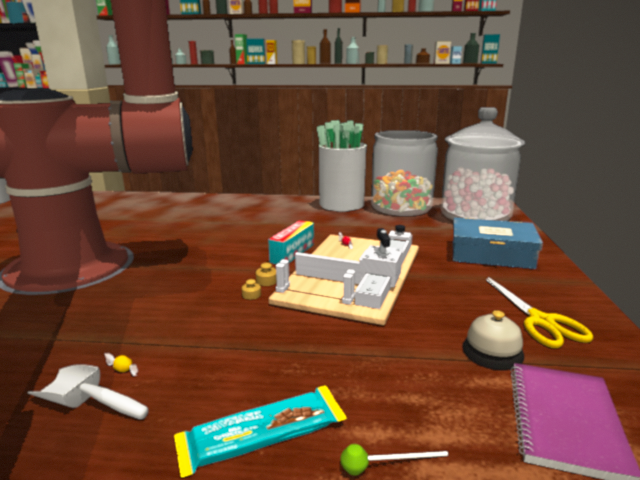

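The top view shows the board with its +y end to the left (knob about (264,161)), the stop with the T handle about (350,181), and the strap's hole visible at about (318,179). The weights are at (337,306) and (369,315), the carton at (262,290), the sweet at (252,227). I'll enlarge the board.

Run:
```python
import cv2
a=cv2.imread("pics/top0.png")[140:240,240:420]
cv2.imwrite("pics/crop0.png",cv2.resize(a[:80,:],None,fx=4.4,fy=4.4,interpolation=cv2.INTER_CUBIC))
```

```text
(no output)
```

View pics/crop0.png

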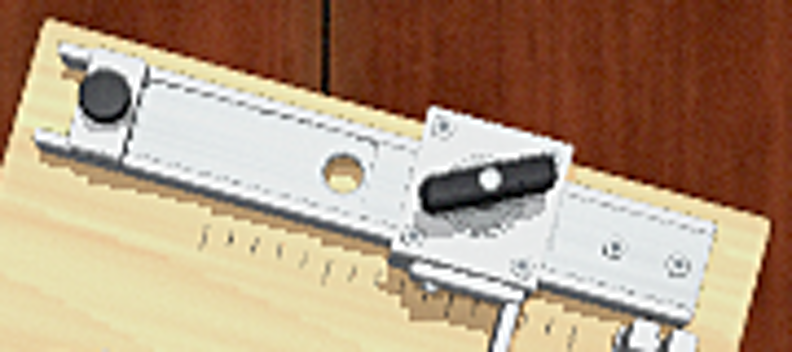

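```bash
cat > h.py <<'E'
import numpy as np
from scipy.spatial.transform import Rotation as R
TOP=dict(fovy=44.65824785886744,cx=322.4872264799549,cy=240.62407645372915,xyz=np.array([0.43176248,0.01544891,1.01761442]),attitude=np.array([0.03830708,-0.0773337,-1.56012182]))
def at(d,u,v,z):
    f=240/np.tan(np.radians(d["fovy"]/2))
    r=R.from_rotvec(d["attitude"]).apply([(u-d["cx"])/f,-(v-d["cy"])/f,-1])
    return d["xyz"]+r*(z-d["xyz"][2])/r[2]
def proj(d,p):
    f=240/np.tan(np.radians(d["fovy"]/2))
    c=R.from_rotvec(d["attitude"]).inv().apply(np.asarray(p)-d["xyz"])
    return np.array([d["cx"]-f*c[0]/c[2],d["cy"]+f*c[1]/c[2]])
E
python3 - <<'E'
from h import *
np.set_printoptions(precision=4,suppress=True)
c=lambda x,y,z:at(TOP,240+x/4.4,140+y/4.4,z)
B=[at(TOP,u,v,.015) for u,v in((250.7,144.5),(415,189.5),(388,294),(221,249))]
print("board",np.array(B),[np.linalg.norm(B[i]-B[i-1]) for i in range(4)])
print("centre",np.mean(B,0))
yd=(B[0]-B[1]+B[3]-B[2]);yd/=np.linalg.norm(yd);print("ydir",yd,np.arctan2(yd[1],yd[0]))
h=c(343,172,.0385);k=c(105,95,.06);g=c(489,180,.105);a=c(430,193,.105);b=c(555,172,.105)
print("hole",h,"knob",k,"grip",g,"bar",a,b,np.linalg.norm(a-b),np.arctan2(*(a-b)[1::-1]))
S=[c(430,107,.068),c(573,147,.068),c(393,255,.068)]
print("stop",S,np.linalg.norm(S[0]-S[1]),np.linalg.norm(S[0]-S[2]),"mid",(S[1]+S[2])/2)
xd=np.array([yd[1],-yd[0],0])
for n,p in dict(hole=h,knob=k,grip=g,stopmid=(S[1]+S[2])/2).items():
    print(n,(p-np.mean(B,0))@xd,(p-np.mean(B,0))@yd)
print("travel",(h-g)@yd)
from station import ctrl
o=ctrl.get_obs();print(R.from_rotvec(o["tool_rot"]).as_matrix())
E
```

```text
board [[ 0.672   0.117   0.015 ]
 [ 0.5968 -0.1693  0.015 ]
 [ 0.4154 -0.1223  0.015 ]
 [ 0.4897  0.1645  0.015 ]] [np.float64(0.18836032728471436), np.float64(0.2960432092163762), np.float64(0.18741296378043878), np.float64(0.2962579668797119)]
centre [ 0.5435 -0.0026  0.015 ]
ydir [0.2523 0.9676 0.    ] 1.3156993420604477
hole [0.6086 0.     0.0385] knob [0.6328 0.0902 0.06  ] grip [ 0.5944 -0.0514  0.105 ] bar [ 0.5894 -0.0302  0.105 ] [ 0.5976 -0.0752  0.105 ] 0.04567118055021351 1.7517558900480426
stop [array([ 0.6283, -0.0319,  0.068 ]), array([ 0.6139, -0.0856,  0.068 ]), array([ 0.5723, -0.0185,  0.068 ])] 0.055594802548682175 0.05760580424921285 mid [ 0.5931 -0.052   0.068 ]
hole 0.062376588128601786 0.0189057244788626
knob 0.06303173819374089 0.11229308334132196
grip 0.06160182171207519 -0.034437413100137385
stopmid 0.06048370748248977 -0.03533962007413335
travel 0.05334313757899999
[[ 0.8939  0.4483 -0.0007]
 [ 0.4483 -0.8939  0.0018]
 [ 0.0002 -0.0019 -1.    ]]
```

The crop shows the strap's hole at (343,172) crop px, the handle's middle at (489,180), and the bar running from (430,193) to (555,172). So the bar is about 25° off the rail, and the hole lies about 53–54 mm from the pin. Board sizes and the y positions agree with the given values, and the stop's middle agrees with the handle. Now I move over.

```bash
python3 -m handwheel '[{"gripper":-0.2,"offset":[51,-31,0],"rotation":[0,0,-0.16]},{"gripper":-0.2,"offset":[102,-62,0],"rotation":[0,0,-0.32]},{"gripper":-0.2,"offset":[153,-94,0],"rotation":[0,0,-0.48]},{"gripper":-0.2,"offset":[204,-125,0],"rotation":[0,0,-0.64]},{"gripper":-0.2,"offset":[255,-157,0],"rotation":[0,0,-0.80]},{"gripper":-0.2,"offset":[306,-188,0],"rotation":[0,0,-0.96]},{"gripper":-0.2,"offset":[357,-220,0],"rotation":[0,0,-1.12]},{"gripper":-0.2,"offset":[408,-251,0],"rotation":[0,0,-1.287]}]' 60
python3 - <<'E'
from h import *
from station import ctrl
o=ctrl.get_obs();m=R.from_rotvec(o["tool_rot"]).as_matrix();print(m.round(3),o["q"].round(3),o["tool_pos"])
print((m.T@(np.array([.594,-.0515,.15])-o["tool_pos"])*1000).round(1))
E
```

```text
t: 1.1
tool_pos: [0.5328, -0.1495, 0.2309]
tool_rot: [-2.005, -2.418, 0.0]
contact_force: [0.5, -0.9, -0.7]
opening: 0.0512
grip_force: 0.0
[[-0.185  0.983 -0.   ]
 [ 0.983  0.185  0.   ]
 [ 0.    -0.    -1.   ]] [-0.408 -0.118  1.78  -0.     1.48  -0.594] [ 0.53284234 -0.14947805  0.23090315]
[84.9 78.3 80.9]
```

```bash
python3 -m handwheel '[{"gripper":-0.2,"offset":[28,26,20],"rotation":[0,0,0]},{"gripper":-0.2,"offset":[56,52,40],"rotation":[0,0,0]},{"gripper":-0.2,"offset":[80,73,55],"rotation":[0,0,0]},{"gripper":-0.2,"offset":[85,78,60],"rotation":[0,0,0]},{"gripper":-0.2,"offset":[85,78,60],"rotation":[0,0,0]},{"gripper":-0.2,"offset":[85,78,60],"rotation":[0,0,0]},{"gripper":-0.2,"offset":[85,78,60],"rotation":[0,0,0]},{"gripper":-0.2,"offset":[85,78,60],"rotation":[0,0,0]}]'
python3 - <<'E'
from h import *
from station import ctrl
import cv2
d=ctrl.get_image("wrist");cv2.imwrite("pics/w1.png",d["image"][:,:,::-1]);d.pop("image");print(d)
o=ctrl.get_obs();print(o["tool_pos"],o["contact_force"])
import pickle;pickle.dump(d,open("w1.pkl","wb"))
E
```

```text
t: 2.1
tool_pos: [0.5938, -0.0544, 0.1719]
tool_rot: [2.012, 2.412, 0.001]
contact_force: [-0.1, -0.7, 0.1]
opening: 0.0514
grip_force: 0.0
{'fovy': 69.51552879665839, 'cx': 316.1603579939312, 'cy': 242.40705614012268, 'xyz': array([0.58100389, 0.01407063, 0.31589269]), 'attitude': array([-0.28152996, -0.02668321,  0.17993209])}
[ 0.59377868 -0.05428654  0.17174051] [ 0.35614873 -0.31076528 -0.47201255]
```

View pics/w1.png

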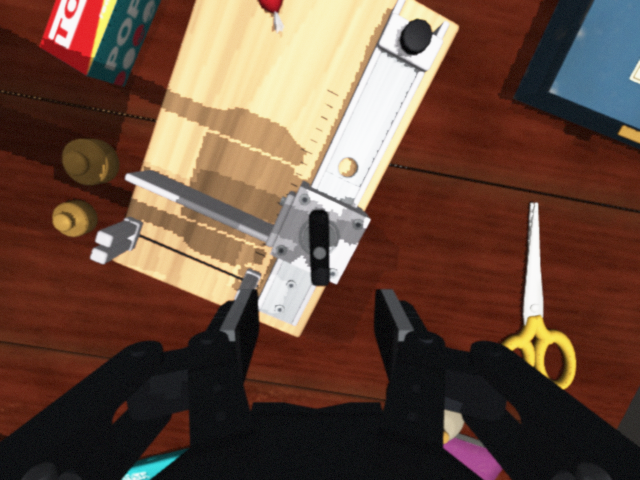

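The wrist view shows the handle bar running from (318,209) to (320,286), its dot at (319,252). It is vertical in the image, so well aligned with the tool. The strap's hole is at (347,167) and the knob at (415,37). I locate them from this view.

Run:
```python
from h import *
import pickle;d=pickle.load(open("w1.pkl","rb"));np.set_printoptions(precision=4,suppress=True)
g=at(d,319,252,.105);h=at(d,347,167,.0385);a=at(d,318,209,.105);b=at(d,320,286,.105);k=at(d,415,37,.06)
S=[at(d,u,v,.068) for u,v in((308,184),(369,219),(336,283),(270,245))]
print("grip",g,"hole",h,"bar",a,b,np.linalg.norm(a-b),np.arctan2(*(a-b)[1::-1]),"stop",np.array(S),np.mean(S,0))
yd=np.array([.2523,.9676,0]);print((h-g)@yd,(h-np.mean(S,0))@yd,k, (h-k), np.linalg.norm(h-k))
from station import ctrl
o=ctrl.get_obs();m=R.from_rotvec(o["tool_rot"]).as_matrix();print(m)
print((m.T@(np.array([g[0],g[1],.079])-o["tool_pos"])*1000).round(1), (m.T@yd).round(3))
```

```text
grip [ 0.5952 -0.052   0.105 ] hole [ 0.6085 -0.      0.0385] bar [ 0.5895 -0.0247  0.105 ] [ 0.6001 -0.075   0.105 ] 0.05141679001868224 1.7792106927798392 stop [[ 0.5807 -0.0151  0.068 ]
 [ 0.6291 -0.0321  0.068 ]
 [ 0.6152 -0.086   0.068 ]
 [ 0.5606 -0.0648  0.068 ]] [ 0.5964 -0.0495  0.068 ]
0.05369550892971622 0.05094814879372276 [0.6332 0.0911 0.06  ] [-0.0247 -0.0911 -0.0215] 0.09679473103512236
[[-0.1793  0.9838  0.0006]
 [ 0.9838  0.1793 -0.0002]
 [-0.0003  0.0006 -1.    ]]
[ 2.   1.8 92.7] [ 0.907  0.422 -0.   ]
```

```bash
python3 -m handwheel '[{"gripper":-0.2,"offset":[2,1,30],"rotation":[0,0,0]},{"gripper":-0.2,"offset":[2,1,60],"rotation":[0,0,0]},{"gripper":-0.2,"offset":[2,1,80],"rotation":[0,0,0]},{"gripper":-0.2,"offset":[2,1,92],"rotation":[0,0,0]},{"gripper":0.2,"offset":[2,1,92],"rotation":[0,0,0]},{"gripper":0.5,"offset":[2,1,92],"rotation":[0,0,0]},{"gripper":1,"offset":[2,1,92],"rotation":[0,0,0]},{"gripper":1,"offset":[2,1,92],"rotation":[0,0,0]}]' 60; python3 -c "
from station import ctrl;o=ctrl.get_obs();print(o['tool_pos'],o['contact_force'],o['opening'],o['grip_force'])"
```

```text
t: 3.15
tool_pos: [0.5955, -0.0518, 0.0809]
tool_rot: [2.01, 2.411, 0.002]
contact_force: [-0.3, -0.4, 3.3]
opening: 0.0122
grip_force: 59.7
[ 0.5954981  -0.05183628  0.08090302] [-0.31087567 -0.42614978  3.33319551] 0.01216359052078234 59.65350151062012
```

```bash
python3 -m handwheel '[{"gripper":1,"offset":[0,0,-1],"rotation":[0,0,0]},{"gripper":1,"offset":[0,0,-2],"rotation":[0,0,0]},{"gripper":1,"offset":[0,0,-3.5],"rotation":[0,0,0]},{"gripper":1,"offset":[0,0,-5],"rotation":[0,0,0]},{"gripper":1,"offset":[0,0,-7],"rotation":[0,0,0]},{"gripper":1,"offset":[0,0,-9],"rotation":[0,0,0]},{"gripper":1,"offset":[0,0,-11],"rotation":[0,0,0]},{"gripper":1,"offset":[0,0,-13],"rotation":[0,0,0]}]' 80
```

```text
t: 4.15
tool_pos: [0.5946, -0.0516, 0.0926]
tool_rot: [2.011, 2.413, 0.0]
contact_force: [3.6, 0.5, -1.4]
opening: 0.0115
grip_force: 79.0
```

```bash
python3 -m handwheel '[{"gripper":1,"offset":[0,0,-3],"rotation":[0,0,0]},{"gripper":1,"offset":[0,0,-6],"rotation":[0,0,0]},{"gripper":1,"offset":[0,0,-9],"rotation":[0,0,0]},{"gripper":1,"offset":[0,0,-12],"rotation":[0,0,0]},{"gripper":1,"offset":[0,0,-14],"rotation":[0,0,0]},{"gripper":1,"offset":[0,0,-14],"rotation":[0,0,0]},{"gripper":1,"offset":[0,0,-14],"rotation":[0,0,0]},{"gripper":1,"offset":[0,0,-14],"rotation":[0,0,0]}]' 80
python3 - <<'E'
from station import ctrl
import cv2
d=ctrl.get_image("side");cv2.imwrite("pics/s1.png",cv2.resize(d["image"][200:340,240:440,::-1],None,fx=4,fy=4,interpolation=cv2.INTER_CUBIC))
E
```

```text
t: 5.15
tool_pos: [0.5945, -0.0517, 0.1067]
tool_rot: [2.011, 2.413, 0.0]
contact_force: [2.7, 0.2, 0.4]
opening: 0.0115
grip_force: 79.4
```

View pics/s1.png

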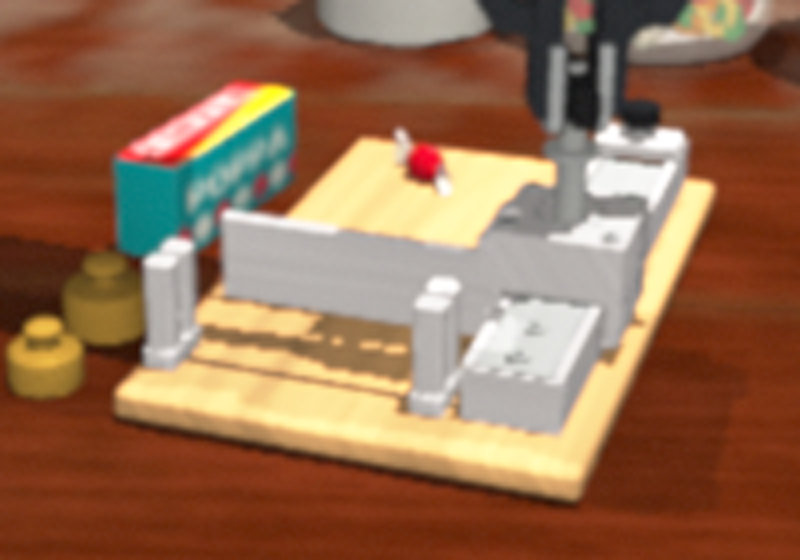

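The side view shows the pin drawn well up: collar at (572,145), stop top at (572,222), and a shank length consistent with the 26 mm of lift. The bystanders are untouched. Now I slide along the rail toward the hole seen about 53.5 mm away.

```bash
python3 -m handwheel '[{"gripper":1,"offset":[4,1.9,0],"rotation":[0,0,0]},{"gripper":1,"offset":[12,5.6,0],"rotation":[0,0,0]},{"gripper":1,"offset":[21,9.8,0],"rotation":[0,0,0]},{"gripper":1,"offset":[30,14,0],"rotation":[0,0,0]},{"gripper":1,"offset":[39,18.1,0],"rotation":[0,0,0]},{"gripper":1,"offset":[46,21.4,0],"rotation":[0,0,0]},{"gripper":1,"offset":[48,22.3,0],"rotation":[0,0,0]},{"gripper":1,"offset":[48,22.3,0],"rotation":[0,0,0]}]'; python3 -c "
from station import ctrl;o=ctrl.get_obs();print(o['tool_pos'],o['contact_force'],o['wrist_torque'])"
```

```text
t: 6.2
tool_pos: [0.6083, 0.0006, 0.1064]
tool_rot: [2.01, 2.413, 0.002]
contact_force: [4.5, -1.6, 0.2]
opening: 0.0119
grip_force: 79.3
[6.08330252e-01 5.63511331e-04 1.06408981e-01] [ 4.51697427 -1.59007579  0.2164629 ] [-0.46482349 -1.04245289 -0.00406048]
```

```bash
python3 -m handwheel '[{"gripper":1,"offset":[0,0,2],"rotation":[0,0,0]},{"gripper":1,"offset":[0,0,4],"rotation":[0,0,0]},{"gripper":1,"offset":[0,0,6],"rotation":[0,0,0]},{"gripper":1,"offset":[0,0,7],"rotation":[0,0,0]},{"gripper":1,"offset":[0,0,7.5],"rotation":[0,0,0]},{"gripper":1,"offset":[0,0,8],"rotation":[0,0,0]},{"gripper":1,"offset":[0,0,8.5],"rotation":[0,0,0]},{"gripper":1,"offset":[0,0,8.5],"rotation":[0,0,0]}]'
```

```text
t: 7.2
tool_pos: [0.6082, 0.0001, 0.0978]
tool_rot: [2.011, 2.412, 0.003]
contact_force: [5.4, -0.0, 0.9]
opening: 0.0115
grip_force: 79.5
```

```bash
python3 -m handwheel '[{"gripper":1,"offset":[0,0,0.5],"rotation":[0,0,0]},{"gripper":1,"offset":[0,0,1],"rotation":[0,0,0]},{"gripper":1,"offset":[0,0,1.5],"rotation":[0,0,0]},{"gripper":1,"offset":[0,0,2],"rotation":[0,0,0]},{"gripper":1,"offset":[0,0,2],"rotation":[0,0,0]},{"gripper":1,"offset":[0,0,2],"rotation":[0,0,0]},{"gripper":1,"offset":[0,0,2],"rotation":[0,0,0]},{"gripper":1,"offset":[0,0,2],"rotation":[0,0,0]}]'
```

```text
t: 8.2
tool_pos: [0.6082, 0.0001, 0.0957]
tool_rot: [2.012, 2.412, 0.003]
contact_force: [5.6, -0.6, 0.3]
opening: 0.0114
grip_force: 79.4
```

```bash
python3 -m handwheel '[{"gripper":1,"offset":[0,0.5,1.5],"rotation":[0,0,0]},{"gripper":1,"offset":[0,0.5,3],"rotation":[0,0,0]},{"gripper":1,"offset":[0,0.5,4.5],"rotation":[0,0,0]},{"gripper":1,"offset":[0,0.5,6],"rotation":[0,0,0]},{"gripper":1,"offset":[0,0.5,7.5],"rotation":[0,0,0]},{"gripper":1,"offset":[0,0.5,9],"rotation":[0,0,0]},{"gripper":1,"offset":[0,0.5,10],"rotation":[0,0,0]},{"gripper":1,"offset":[0,0.5,10],"rotation":[0,0,0]}]'
```

```text
t: 9.2
tool_pos: [0.6084, -0.0001, 0.0851]
tool_rot: [2.012, 2.413, 0.001]
contact_force: [7.6, 0.2, -1.0]
opening: 0.0113
grip_force: 79.3
```

```bash
python3 -m handwheel '[{"gripper":1,"offset":[0,0,0.8],"rotation":[0,0,0]},{"gripper":1,"offset":[0,0,1.6],"rotation":[0,0,0]},{"gripper":1,"offset":[0,0,2.4],"rotation":[0,0,0]},{"gripper":1,"offset":[0,0,3.2],"rotation":[0,0,0]},{"gripper":1,"offset":[0,0,4],"rotation":[0,0,0]},{"gripper":1,"offset":[0,0,4.5],"rotation":[0,0,0]},{"gripper":1,"offset":[0,0,4.5],"rotation":[0,0,0]},{"gripper":1,"offset":[0,0,4.5],"rotation":[0,0,0]}]'
```

```text
t: 10.2
tool_pos: [0.6084, -0.0001, 0.081]
tool_rot: [2.012, 2.413, 0.001]
contact_force: [7.5, 0.5, 0.2]
opening: 0.0114
grip_force: 79.7
```

```bash
python3 -m handwheel '[{"gripper":1,"offset":[0,0,0.3],"rotation":[0,0,0]},{"gripper":1,"offset":[0,0,0.6],"rotation":[0,0,0]},{"gripper":1,"offset":[0,0,0.9],"rotation":[0,0,0]},{"gripper":1,"offset":[0,0,1.2],"rotation":[0,0,0]},{"gripper":1,"offset":[0,0,1.2],"rotation":[0,0,0]},{"gripper":1,"offset":[0,0,1.2],"rotation":[0,0,0]},{"gripper":1,"offset":[0,0,1.2],"rotation":[0,0,0]},{"gripper":1,"offset":[0,0,1.2],"rotation":[0,0,0]}]'
```

```text
t: 11.2
tool_pos: [0.6085, -0.0001, 0.0809]
tool_rot: [2.011, 2.413, 0.001]
contact_force: [3.7, 2.0, 5.8]
opening: 0.0115
grip_force: 80.4
```

The tool stops at the original home height and the force rises to 5.8 N, so the pin is seated. I release and back off.

```bash
python3 -m handwheel '[{"gripper":0.5,"offset":[0,0,0],"rotation":[0,0,0]},{"gripper":0,"offset":[0,0,0],"rotation":[0,0,0]},{"gripper":-0.2,"offset":[0,0,0],"rotation":[0,0,0]},{"gripper":-0.2,"offset":[0,0,0],"rotation":[0,0,0]},{"gripper":-0.2,"offset":[0,0,-20],"rotation":[0,0,0]},{"gripper":-0.2,"offset":[0,0,-50],"rotation":[0,0,0]},{"gripper":-0.2,"offset":[0,0,-90],"rotation":[0,0,0]},{"gripper":-0.2,"offset":[0,0,-90],"rotation":[0,0,0]}]'
python3 - <<'E'
from station import ctrl
import cv2
d=ctrl.get_image("side");a=cv2.resize(d["image"][200:340,240:440,::-1],None,fx=2.8,fy=2.8,interpolation=cv2.INTER_CUBIC)
w=ctrl.get_image("wrist");b=w["image"][:,:,::-1][0:392,180:420]
cv2.imwrite("pics/f.png",cv2.hconcat([a[:392,:],b]))
E
```

```text
t: 12.2
tool_pos: [0.6114, -0.0007, 0.1769]
tool_rot: [2.006, 2.406, 0.009]
contact_force: [0.1, 0.4, -0.2]
opening: 0.0513
grip_force: 0.0
```

View pics/f.png

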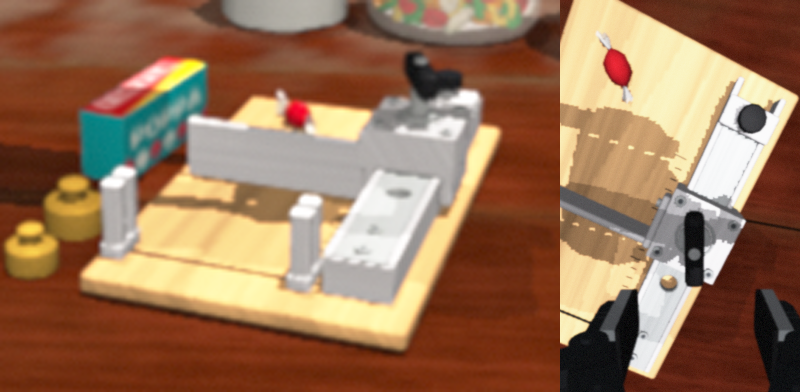

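The side view shows the stop moved out with the short hole exposed at (398,192), the collar down on the stop at about (408,112), and the handle upright. The bystanders lie where they were and the gripper is clear.

```bash
python3 -c "
from station import ctrl;print(ctrl.finish_job())"
```

```text
the job is handed in; nothing more can be done
None
```

I drew the pin, slid the stop about 54 mm to the long setting, pushed the pin home and let it go without disturbing the bystanders; the job is handed in, and no verdict came back.

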